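# Fit the crank to the spice mill and wind it

### The job

Take the loose crank from the magnetic shelf, fit its square bore fully home on the square shaft of the spice mill, then wind the mill at least half a turn clockwise (seen from above) with the crank, and let go, leaving the crank fully seated. Do not disturb the tin, the cup, the ramen bowl or the chopstick case.

Things in the scene. Friction and masses are not known exactly. Their poses are not given: they have to be found in the camera images.
- hub (a point): Centre, half-way up, of the loose steel crank's hub, a square block 32 x 32 mm and 30 mm high. A square bore 15.4 mm across goes right through it, top to bottom, its flats parallel to the hub's. Axes: x along the arm from hub to knob, z up along the bore. Crank: 108 mm long, 0.2 to 0.3 kg. At the start it lies flat on the shelf, underside on the shelf floor, knob upwards.
- knob_mid (a point): Middle of the crank's knob, upright, dark wood, 24 mm in diameter, 80 mm from the bore's axis at the outer end of the arm. It stands from 10 to 60 mm above the crank's underside; this point is on its axis, 35 mm above the underside. It spins freely on its own axis. The arm is a flat steel bar, 16 mm wide, 7 mm thick, flush with the hub's underside.
- seat (a point): Centre of the top of the collar (32 mm diameter, 7 mm high) on the mill's lid, on the shaft's axis, 158 mm above the worktop; z up. The crank is fully home when its underside rests on this collar, the hub's centre then 15 mm above this point. The spice mill (glass jar, black burr housing, aluminium hopper, steel lid) is 96 mm wide and fixed to the worktop by its 116 mm vacuum foot.
- shaft_end (a point): Centre of the top end of the mill's upright steel square shaft, 24 mm above the collar. The shaft is 14 mm square, its last 3 mm chamfered to 10 mm. Axes: x and y square to the shaft's flats, z up; they turn with the shaft. At the start x points, within 0.1 rad, opposite to the small steel lock lever on the mill's foot. The crank fits in any of four positions, a quarter turn apart.
- shaft (a joint): Turning angle of the mill's shaft in rad, growing clockwise as seen from above; within 0.1 of 0 at the start, no end stops. It turns stiffly (about 0.08 N m, so about 1 N at the knob) and stays where it is left.
- shelf: Dark steel tray hung level on the fridge's magnetic side; origin under the middle of the tray, x towards the fridge, y along it. Inside 150 mm (x) by 400 mm (y), floor 4 mm above the origin; front and end lips rise 12 mm above the floor, the back plate 54 mm. The white fridge face is 86 mm from the origin in x, its flat top 125 mm above the worktop.
- tin: Round steel tin with its lid on, 76 mm in diameter and 60 mm high, standing at one end of the shelf. Origin: centre of its underside. Not to be disturbed.
- cup: Open brushed aluminium cup, 72 mm across the rim and 85 mm high, standing at the other end of the shelf. Origin: centre of its underside. Not to be disturbed.
- bowl: Empty white ceramic ramen bowl, 170 mm across and 78 mm high, on the worktop. Origin: centre of its underside. Not to be disturbed.
- chopstick_case: Closed flat plastic chopstick case, 210 x 50 x 26 mm, on the worktop. Origin: centre of its underside, x along its length. Not to be disturbed.
There are look-alikes about, which are no part of the job. Leave any blue look-alike of the part that bears hub alone.

How it is judged:
By the outcome, as a careful person would: the job done as asked, in the order asked, and still so for the second after the job is handed in, with the robot touching nothing.
It also fails if it takes over 54 s, if anything falls off the work surface, if the arm or the gripper's body presses on something with over 40 N, if the wrist force passes 120 N, or if a joint passes its speed limit or range.

### The arm

A 7-joint arm with a two-finger parallel gripper is mounted at the origin on the work surface. World frame = base frame: x ahead of the robot, y to its left, z up, the work surface at z = 0. Lengths are in m, angles in degrees, forces in N, time in s.
With the tool pointing down it reaches from about 0.425 to 0.95 m from the base axis. Payload 4.7 kg.
Tool frame: the origin (TCP) lies at the very end of the fingers, on their centre line; the grasp point (between the pads) lies 19 mm behind it; z points along the fingers, y is the line along which they close (so a half turn about z gives the same grasp; the last joint's range is limited). The gripper opens to 87 mm and grips with 3 to 60 N. Pads are 19 mm wide; open, the fingers measure 117 mm over their backs; the gripper's body (75 mm by 190 mm) begins 51 mm behind the grasp point.
Start: joints at [-67.431, 26.849, -2.785, 87.806, 1.381, 65.374, -4.715], TCP at [0.277, 0.616, 0.223] pointing down, gripper open.
Joint ranges: [-148.3, 148.3], [-19.14, 114.17], [-79.39, 73.82], [5.75, 140.21], [-59.74, 239.74], [12.07, 113.84], [-152.46, 152.46]. Speed limits (degrees/s): [147.25, 147.25, 180, 180, 180, 180, 180].

### API

Orientations are given as [roll, pitch, yaw] about the fixed x, y, z axes, in that order (R = Rz(yaw) Ry(pitch) Rx(roll)).
In Python, from workcell import ctrl gives the robot as it stands.
- The arm moves only by the shell command python3 -m inch 'ROWS'. ROWS is JSON, a list of rows, each a list of 7 numbers: the turn, a rotation vector about the tool's x, y, z in rad, then the shift along the tool's x, y, z in m, then the finger opening in m, from 0 to 0.087. A call has 1 to 20 rows; each row is the pose to reach, as a shift and turn from the pose commanded when the call began, along the tool's axes at that moment; what a row does not reach only later rows make up. A row lasts 1/12 s, in which the tool goes at most 41.7 mm and 7.16 degrees, less where a joint would pass 70% of its speed; a pose out of reach is approached as far as the arm can. A call with a gripper value outside its range is refused whole. The fingers move at their own pace and stop on an object; the grip force is fixed at half the most. Time passes only in rows, so rows that repeat a pose let the fingers close. It gives the time, the measured TCP pose, the force, the opening and the grip force at its end, in the units of the state.
- ctrl.get_state(): the state, without advancing time (a new reading comes with each control period).
- ctrl.read_camera(name): name is "side" or "top" or "wrist"; returns a dict with "pixels" (420x560x3 uint8, blue, green, red), "fx", "fy", "cx", "cy" (pixels), "R" (3x3) and "t" (3): a world point X has camera coordinates R X + t. Camera axes: x right, y down, z forward; pixel columns grow to the right and rows downward; lengths in m; the calibration is good to about 2 mm. A picture is of the moment at which its call begins. There is no depth.
- ctrl.hand_in(): hands the job in; it is judged then, once.
The state is a dict: "clock": time; "q": joint angles; "qvel": joint speeds; "effort": joint torques, N m; "ee_pos": TCP position; "ee_rot": TCP orientation; "contact_force": force on the tool from outside, world axes, zero at the start; "ft_torque": the same for the moment, N m; "finger_gap": finger opening in m; "gripper_force": force on a finger pad.
Only numpy, scipy, OpenCV 4.12 (cv2) and the standard library are available. Lean on these libraries where they do the work, as an engineer would, in place of code of your own. Each camera call takes 0.05 s, during which the arm holds its last target. There are 200 camera calls.

## Working session

There is one attempt and no reset: what is moved stays moved. The work goes in short steps, Python scripts to look and compute and a shell command to move; the robot and the scene stay as the last step left them, time stands still between calls to the robot, and variables do not carry over. Pictures are saved under pics/ and viewed, at most 10 in all, crops included, and the job is handed in when it is done.

```bash
ls; mkdir -p pics; python3 - <<'E'
from workcell import ctrl
import cv2,numpy as np
s=ctrl.get_state();print({k:np.round(v,3).tolist() for k,v in s.items()})
for n in ["side","top","wrist"]:
    c=ctrl.read_camera(n);cv2.imwrite(f"pics/{n}0.png",c["pixels"])
    R=np.array(c["R"]);print(n,c["fx"],c["fy"],c["cx"],c["cy"],R.round(3).tolist(),(-R.T@c["t"]).round(3))
a=[cv2.imread(f"pics/{n}0.png") for n in ["side","top","wrist"]]
E
```

```text
pics
{'clock': 0.0, 'q': [-67.432, 26.899, -2.786, 87.874, 1.382, 65.373, -4.715], 'qvel': [0.07, 0.037, 0.102, -0.018, -0.013, -0.049, 0.018], 'effort': [-0.0, -50.796, -0.081, -23.616, -0.061, 0.038, 0.0], 'ee_pos': [0.277, 0.615, 0.221], 'ee_rot': [-179.887, 0.005, 155.78], 'contact_force': [0.209, 0.101, 0.821], 'ft_torque': [-0.022, -0.028, 0.024], 'gripper_force': 0.0, 'finger_gap': 0.087}
side 496.50943264254175 496.50943264254175 285.47829558287634 208.9534641796005 [[0.985, -0.172, -0.018], [-0.145, -0.766, -0.626], [0.094, 0.619, -0.78]] [ 0.473 -0.757  1.037]
top 428.99768606812677 428.99768606812677 273.8530075744822 214.1968824340959 [[-0.029, -0.999, -0.016], [-0.993, 0.03, -0.114], [0.114, 0.013, -0.993]] [ 0.432 -0.016  1.474]
wrist 340.66217599824176 340.66217599824176 277.163304945286 208.56955070152847 [[0.409, 0.913, -0.002], [0.873, -0.39, 0.293], [0.267, -0.122, -0.956]] [0.205 0.649 0.383]
```

View pics/top0.png

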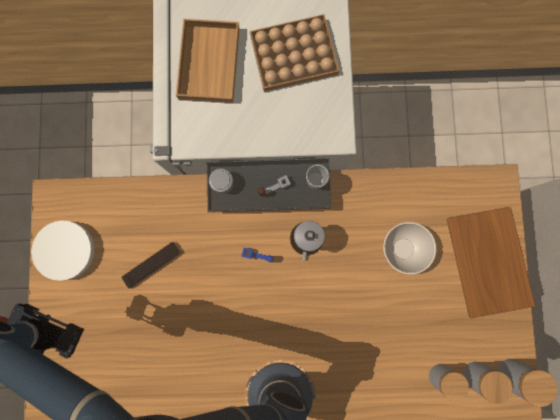

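View pics/side0.png

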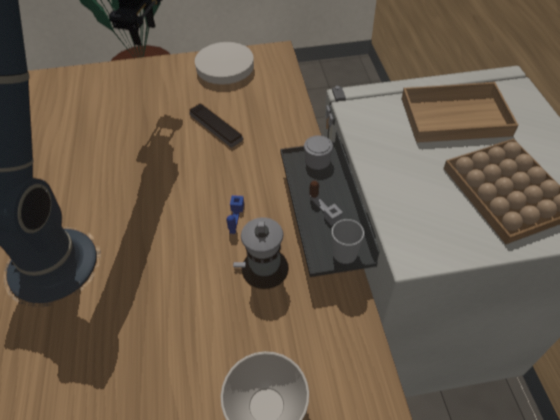

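The top view shows the steel crank on the shelf, with its hub at about (284,182) and its knob at (261,191). The mill is at (309,237), with its lever at (305,256). There are two cranks. The steel one on the shelf fits the description; the blue one at (248–272, 250–260) on the worktop is the look-alike, so I'm leaving it alone. I'll confirm this in enlarged crops.

```bash
python3 - <<'E'
import cv2,numpy as np
t=cv2.imread("pics/top0.png");s=cv2.imread("pics/side0.png")
def crop(im,x,y,w,h): return cv2.resize(im[y:y+h,x:x+w],(400,300),interpolation=cv2.INTER_CUBIC)
A=np.vstack([np.hstack([crop(t,246,165,60,45),crop(t,280,213,64,48)]),np.hstack([crop(s,285,165,80,60),crop(s,220,205,96,72)])])
cv2.imwrite("pics/crops.png",A)
E
```

```text
(no output)
```

View pics/crops.png

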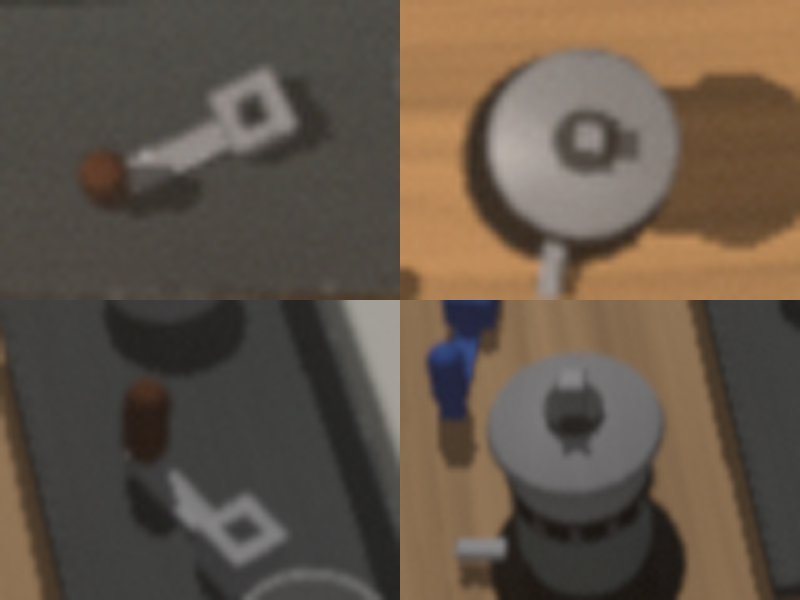

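The crops confirm it. The steel crank has its hub top at top (284.1,181.8) / side (333.4,211.0) and its knob top at top (261.5,191.3) / side (314.6,182). The shaft end is at top (310.1,234.9) / side (261.0,223.7). The lever tip is at about (304,257) in the top view.

```bash
cat > h.py <<'E'
from workcell import ctrl
import cv2,numpy as np
def ray(c,u,v):
    R=np.array(c["R"]);d=R.T@[(u-c["cx"])/c["fx"],(v-c["cy"])/c["fy"],1]
    return -R.T@np.array(c["t"]),d/np.linalg.norm(d)
def plane(c,u,v,z):
    o,d=ray(c,u,v);return o+d*(z-o[2])/d[2]
def tri(rs):
    A=sum(np.eye(3)-np.outer(d,d) for o,d in rs);b=sum((np.eye(3)-np.outer(d,d))@o for o,d in rs)
    X=np.linalg.solve(A,b);return X,[np.linalg.norm(np.cross(X-o,d)) for o,d in rs]
def proj(c,X):
    p=np.array(c["R"])@X+c["t"];return c["fx"]*p[0]/p[2]+c["cx"],c["fy"]*p[1]/p[2]+c["cy"]
E
python3 - <<'E'
from h import *
T=ctrl.read_camera("top");S=ctrl.read_camera("side")
for n,a,b in [("hub",(284.1,181.8),(333.4,211)),("knob",(261.5,191.3),(314.6,182)),("shaft",(310.1,234.9),(261,223.7))]:
    X,e=tri([ray(T,*a),ray(S,*b)]);print(n,X.round(4),np.round(e,4))
print("shaft182",plane(T,310.1,234.9,.182),plane(S,261,223.7,.182))
# lid centre at ~.151
print("lid",plane(T,280+182*.16,213+145*.16,.151),plane(S,220+176*.24,205+123*.24,.151))
print("lever",plane(T,304,259,.02),plane(T,304,259,.04))
E
```

```text
hub [ 0.6979 -0.035   0.0929] [0.0018 0.0018]
knob [0.6648 0.0384 0.1242] [0.0031 0.0031]
shaft [ 0.5157 -0.107   0.1804] [0.0014 0.0014]
shaft182 [ 0.51421291 -0.10686549  0.182     ] [ 0.51699052 -0.10808761  0.182     ]
lid [ 0.51227373 -0.10586303  0.151     ] [ 0.51704144 -0.11461032  0.151     ]
lever [ 0.44396157 -0.09456253  0.02      ] [ 0.4437923  -0.09348881  0.04      ]
```

Checks: the shaft end triangulates to z=0.180 (0.182 given). The hub-to-knob distance is 80.5 mm (80 given), and the knob top is 31 mm above the hub top (30 given). The crank's yaw is about 114° and the shelf floor is at about z=0.063. Next I move above the hub for a closer look.

```bash
python3 -m inch '[[0,0,0.73,-0.65,-0.42,-0.019,0.087],[0,0,0.73,-0.65,-0.42,-0.019,0.087],[0,0,0.73,-0.65,-0.42,-0.019,0.087],[0,0,0.73,-0.65,-0.42,-0.019,0.087],[0,0,0.73,-0.65,-0.42,-0.019,0.087],[0,0,0.73,-0.65,-0.42,-0.019,0.087],[0,0,0.73,-0.65,-0.42,-0.019,0.087],[0,0,0.73,-0.65,-0.42,-0.019,0.087],[0,0,0.73,-0.65,-0.42,-0.019,0.087],[0,0,0.73,-0.65,-0.42,-0.019,0.087],[0,0,0.73,-0.65,-0.42,-0.019,0.087],[0,0,0.73,-0.65,-0.42,-0.019,0.087],[0,0,0.73,-0.65,-0.42,-0.019,0.087],[0,0,0.73,-0.65,-0.42,-0.019,0.087],[0,0,0.73,-0.65,-0.42,-0.019,0.087],[0,0,0.73,-0.65,-0.42,-0.019,0.087],[0,0,0.73,-0.65,-0.42,-0.019,0.087],[0,0,0.73,-0.65,-0.42,-0.019,0.087],[0,0,0.73,-0.65,-0.42,-0.019,0.087],[0,0,0.73,-0.65,-0.42,-0.019,0.087]]'
python3 -m inch '[[0,0,0,0,0,0,0.087],[0,0,0,0,0,0,0.087],[0,0,0,0,0,0,0.087]]'
python3 - <<'E'
from h import *
s=ctrl.get_state();print(s["clock"],s["q"],s["ee_pos"],s["ee_rot"])
c=ctrl.read_camera("wrist");cv2.imwrite("pics/w1.png",c["pixels"])
import pickle;pickle.dump(c,open("w1.pkl","wb"))
E
```

```text
clock: 1.92
ee_pos: [0.6989, -0.0425, 0.2412]
ee_rot: [-179.9, 0.3, 113.4]
contact_force: [0.1, -0.2, -0.2]
finger_gap: 0.0871
gripper_force: 0.0
clock: 2.17
ee_pos: [0.6969, -0.0317, 0.2413]
ee_rot: [180.0, -0.1, 114.1]
contact_force: [0.7, 0.7, -0.3]
finger_gap: 0.0871
gripper_force: 0.0
2.1667 [-13.93963639  28.94003858  19.89425446  84.07785317 -10.2656577
  68.80889158  31.49718829] [ 0.69689773 -0.03172158  0.24133943] [ 1.79998834e+02 -9.78346679e-02  1.14111065e+02]
```

View pics/w1.png

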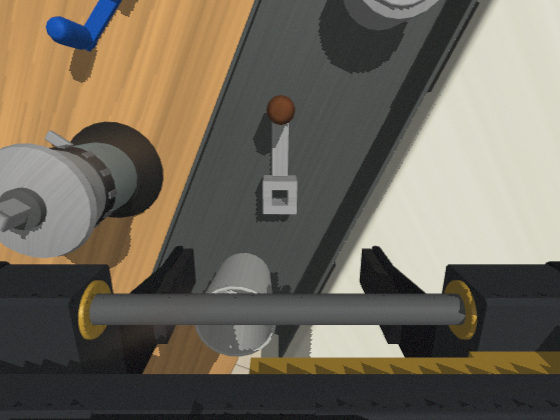

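The wrist view shows the steel crank, with the hub's top face at about (280,195) and the knob at (281,108). The arm runs almost vertically in the image, and the mill's shaft end is at about (17,213). I'll measure these precisely.

```bash
python3 - <<'E'
from h import *
import pickle
c=pickle.load(open("w1.pkl","rb"));T=ctrl.read_camera("top")
im=c["pixels"];g=im[165:225,250:310].min(2)
print(g[::4,::3])
m=(g>125).astype(np.uint8)
mo=cv2.morphologyEx(cv2.morphologyEx(m,cv2.MORPH_CLOSE,np.ones((17,17))),cv2.MORPH_OPEN,np.ones((25,25)))
k=max(cv2.findContours(mo,0,2)[0],key=cv2.contourArea);r=cv2.minAreaRect(k);print(r)
p=cv2.boxPoints(r)+[250,165]
for z in(.090,.093,.096):
    P=np.array([plane(c,*q,z) for q in p]);e=np.diff(np.vstack([P,P[:1]]),axis=0)
    print(z,P.mean(0).round(4),np.linalg.norm(e,axis=1).round(4),np.degrees(np.arctan2(e[:,1],e[:,0])).round(1))
u=np.array(r[0])+[250,165]
print(tri([ray(c,*u),ray(T,284.1,181.8)]))
print("knob top",plane(c,281,104,.123))
print("shaft",tri([ray(c,17,211),ray(T,310.1,234.9)]))
E
```

```text
[[ 78  77  70  75  76  76  74  67 154 152 154 152 154  73  77  79  77  76
   76  74]
 [ 78  71  74  76  77  77  76  71 157 151 156 152 152  74  73  78  74  75
   77  74]
 [ 77  77  75  75  78  76  74  68 155 152 153 150 154  74  79  76  76  74
   72  73]
 [ 73  75  77  78  61 119 121 119 118 121 119 119 119 119 123 113  79  75
   76  74]
 [ 73  74  79  72  81 144 147 147 139 137 137 139 138 139 136 138  76  75
   77  75]
 [ 75  73  77  46  85 157 156 158 158 158 155 158 159 158 157 158  71  77
   75  76]
 [ 74  75  68  42  87 157 156 156 158 158 157 158 158 157 160 156  72  77
   74  78]
 [ 77  75  48  42  86 155 157 136  48  47  41  43  50 158 157 158  77  70
   78  78]
 [ 75  75  66  48  83 155 155 134  57  54  52  53  58 152 153 155  73  76
   75  78]
 [ 76  78  66  43  69 151 149 145 118 120 119  77  77 150 151 151  75  76
   79  74]
 [ 74  75  41  40  70 154 152 147 127 129 130 130 130 154 150 153  77  78
   73  73]
 [ 74  73  46  39  70 155 157 158 158 157 156 159 158 157 156 158  76  74
   76  79]
 [ 76  76  41  48  71 157 156 158 156 155 157 156 157 157 158 151  76  72
   77  75]
 [ 73  73  45  42  43  45  43  43  40  37  42  44  43  76  74  77  77  74
   80  71]
 [ 70  75  43  66  72  64  57  48  55  46  72  42  74  74  78  77  73  79
   78  73]]
((29.5, 32.0), (32.0, 33.0), 90.0)
0.09 [ 0.702  -0.0332  0.09  ] [0.0309 0.0315 0.0318 0.0315] [  24.2  -64.9 -155.8  113.5]
0.093 [ 0.7017 -0.0325  0.093 ] [0.0307 0.0312 0.0315 0.0312] [  24.2  -64.9 -155.8  113.5]
0.096 [ 0.7013 -0.0318  0.096 ] [0.0304 0.0309 0.0312 0.0309] [  24.2  -64.9 -155.8  113.5]
(array([ 0.7015426 , -0.03582107,  0.07533216]), [np.float64(0.0021767733195478534), np.float64(0.0021767733195479267)])
knob top [0.66799903 0.0443552  0.123     ]
shaft (array([ 0.51615399, -0.10902079,  0.15528864]), [np.float64(0.00036934619919498526), np.float64(0.00036934619919498044)])
```

The wrist ray gives the hub centre at (0.7015,−0.033) with flats 31.5 mm apart (32 given), yaw 114°, which agrees with the first estimate. The back plate is close, so I'll descend with the fingers only 56 mm apart.

```bash
python3 -m inch '[[0,0,0,-0.003,0.004,0.03,0.056],[0,0,0,-0.003,0.004,0.06,0.056],[0,0,0,-0.003,0.004,0.09,0.056],[0,0,0,-0.003,0.004,0.115,0.056],[0,0,0,-0.003,0.004,0.115,0.056]]'
python3 - <<'E'
from h import *
c=ctrl.read_camera("wrist");cv2.imwrite("pics/w2.png",c["pixels"])
E
```

```text
clock: 2.68
ee_pos: [0.6981, -0.0332, 0.1207]
ee_rot: [-179.5, -0.3, 114.1]
contact_force: [-1.5, 0.4, -0.3]
finger_gap: 0.062
gripper_force: 0.0
```

View pics/w2.png

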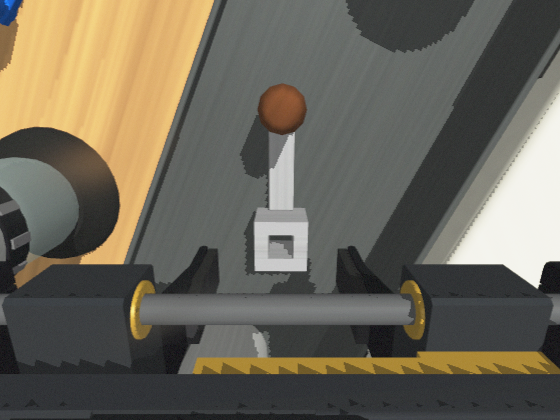

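The hub's top face spans about (255–307, 222–270) and sits centred between the fingers, whose tips are at columns 208 and 348. I'll check the offset along the crank.

```bash
python3 - <<'E'
from h import *
c=ctrl.read_camera("wrist");s=ctrl.get_state();print(s["ee_pos"],s["ee_rot"])
im=c["pixels"];g=im[195:290,235:325].min(2);m=(g>140).astype(np.uint8)
col=g[:,12:18].mean(1);print(np.round(col[20:90]).astype(int))
y=np.radians(s["ee_rot"][2]);X=np.array([np.cos(y),np.sin(y)]);Y=np.array([np.sin(y),-np.cos(y)])
for v in (222,246,270):
  for z in (.091,.095):
    d=plane(c,281,v,z)[:2]-s["ee_pos"][:2];print(v,z,d@X,d@Y,plane(c,281,v,z))
E
```

```text
[ 0.70196999 -0.03417276  0.12649007] [-1.79951853e+02 -4.20556586e-02  1.14026399e+02]
[66 72 74 84 83 84 84 85 84 84 84 86 84 84 85 83 84 78 77 76 76 78 78 77
 77 77 76 74 75 76 70 70 68 71 70 69 70 72 71 71 72 72 71 72 68 66 65 67
 67 66 67 66 54 54 56 69 85 86 86 86 86 85 86 86 84 85 85 85 85 85]
222 0.091 0.014186246031923736 0.00236549811589047 [ 0.6983545  -0.02025251  0.091     ]
222 0.095 0.015574338818260496 0.0023364293054996396 [ 0.69776278 -0.01899652  0.095     ]
246 0.091 -0.001501028866017314 0.002445786920324118 [ 0.70481503 -0.03454792  0.091     ]
246 0.095 0.00020927223169157658 0.002415069020447216 [ 0.70409061 -0.03299831  0.095     ]
270 0.091 -0.017897885860055918 0.0025297074261535564 [ 0.71156778 -0.04948995  0.091     ]
270 0.095 -0.015850802010834678 0.0024972658435689307 [ 0.71070466 -0.04763344  0.095     ]
```

Aligned to within 2 mm. I'll descend and grip.

```bash
python3 -m inch '[[0,0,0,0,0.001,0.02,0.056],[0,0,0,0,0.002,0.035,0.056],[0,0,0,0,0.002,0.045,0.056],[0,0,0,0,0.002,0.052,0.056],[0,0,0,0,0.002,0.055,0.056],[0,0,0,0,0.002,0.055,0.056],[0,0,0,0,0.002,0.055,0],[0,0,0,0,0.002,0.055,0],[0,0,0,0,0.002,0.055,0],[0,0,0,0,0.002,0.055,0],[0,0,0,0,0.002,0.055,0],[0,0,0,0,0.002,0.055,0]]'
```

```text
clock: 3.78
ee_pos: [0.704, -0.0349, 0.072]
ee_rot: [-180.0, 0.0, 113.9]
contact_force: [-1.3, -0.5, 2.6]
finger_gap: 0.0319
gripper_force: 29.7
```

Gripped at 31.9 mm, matching the 32 mm hub. Next I lift it, swing next to the mill with the crank yaw at about 170°, and look at the hub and shaft in one view.

```bash
python3 -m inch '[[0,0,0,0,0,-0.03,0],[0,0,0,0,0,-0.07,0],[0,0,0,0,0,-0.11,0],[0,0,0,0,0,-0.15,0],[0,0,-0.1,0.007,-0.016,-0.168,0],[0,0,-0.22,0.015,-0.04,-0.168,0],[0,0,-0.34,0.027,-0.065,-0.168,0],[0,0,-0.46,0.04,-0.095,-0.168,0],[0,0,-0.58,0.052,-0.125,-0.168,0],[0,0,-0.7,0.06,-0.15,-0.168,0],[0,0,-0.8,0.067,-0.164,-0.168,0],[0,0,-0.9,0.067,-0.164,-0.168,0],[0,0,-0.98,0.067,-0.164,-0.168,0],[0,0,-0.98,0.067,-0.164,-0.168,0],[0,0,-0.98,0.067,-0.164,-0.168,0],[0,0,-0.98,0.067,-0.164,-0.168,0],[0,0,-0.98,0.067,-0.164,-0.168,0],[0,0,-0.98,0.067,-0.164,-0.168,0]]'
python3 - <<'E'
from h import *
import pickle
c=ctrl.read_camera("wrist");cv2.imwrite("pics/w3.png",c["pixels"]);pickle.dump(c,open("w3.pkl","wb"))
s=ctrl.get_state();print(s["q"],s["ee_pos"],s["ee_rot"]);pickle.dump(s,open("s3.pkl","wb"))
E
```

```text
clock: 5.28
ee_pos: [0.5271, -0.0397, 0.2393]
ee_rot: [-180.0, -0.0, 170.1]
contact_force: [0.6, 0.2, -1.4]
finger_gap: 0.0318
gripper_force: 29.7
[ -8.69649929  12.14901793   9.93979154 106.99706568  -2.37876966
  61.0691843   82.24796625] [ 0.52706603 -0.03971511  0.23933481] [-1.79997237e+02 -1.70562713e-02  1.70071122e+02]
```

View pics/w3.png

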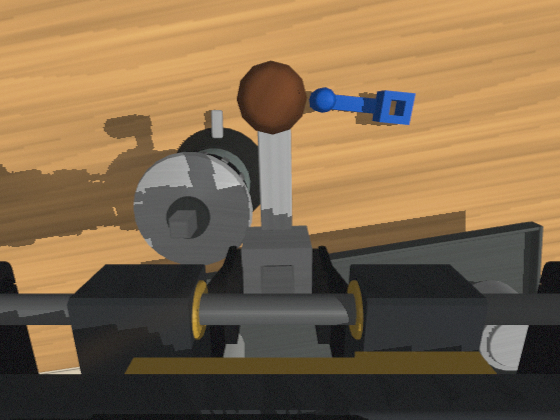

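The wrist view shows the held crank: hub at about (278,275), arm straight up, knob at (271,97). The mill's lid is to its left at (193,208), with the shaft end near (183,222). I'll enlarge the shaft.

```bash
python3 - <<'E'
import cv2
i=cv2.imread("pics/w3.png")
a=cv2.resize(i[190:250,150:230],(800,600),interpolation=cv2.INTER_CUBIC)
a=cv2.convertScaleAbs(a,alpha=1.7,beta=-40)
cv2.imwrite("pics/w3c.png",a)
E
```

```text
(no output)
```

View pics/w3c.png

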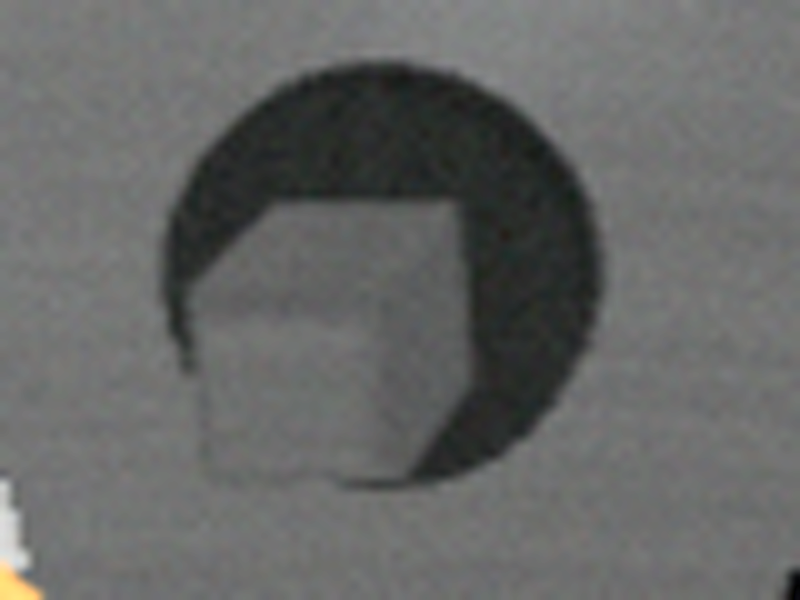

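```bash
python3 - <<'E'
from h import *
import pickle
c=pickle.load(open("w3.pkl","rb"));s=pickle.load(open("s3.pkl","rb"))
im=c["pixels"];tcp=s["ee_pos"];y=np.radians(s["ee_rot"][2]);X=np.array([np.cos(y),np.sin(y)]);Y=np.array([np.sin(y),-np.cos(y)])
rel=lambda P:((P[:2]-tcp[:2])@X*1e3,(P[:2]-tcp[:2])@Y*1e3)
g=im.min(2).astype(int)
print("rows c250",g[215:262,255]);print("rows c305",g[215:262,303])
print("cols r240",g[240,230:325]);print("arm r170",g[170,252:300]);
P=[plane(c,*q,.182) for q in [(169.5,221.8),(187.5,221.6),(187,237.5),(171,237.8)]];print("top centre",rel(sum(P)/4),sum(P)/4)
for i in range(4):
    e=P[(i+1)%4]-P[i];print(np.linalg.norm(e)*1e3,np.degrees(np.arctan2(e@[*Y,0],e@[*X,0])))
Q=[plane(c,*q,.158) for q in [(177,210),(196,210)]];e=Q[1]-Q[0];print("base edge",np.linalg.norm(e),np.degrees(np.arctan2(e[:2]@Y,e[:2]@X)))
k=plane(c,188.3,217.5,.158);print("collar",rel(k),k,rel(plane(c,166.3,217.5,.158)),rel(plane(c,210.3,217.5,.158)))
m=((im[:,:,2].astype(int)-im[:,:,0]>25)&(im[:,:,2]<150)).astype(np.uint8);m[:,:230]=0;m[:,310:]=0;m[135:]=0;m[:55]=0
ct=max(cv2.findContours(m,0,2)[0],key=cv2.contourArea);print("knob",cv2.minEnclosingCircle(ct))
E
```

```text
rows c250 [96 95 95 89 93 91 91 90 92 94 96 93 83 81 79 82 83 83 84 83 84 80 82 79
 78 81 83 78 82 78 80 80 85 84 89 93 92 90 92 92 92 92 93 94 91 93 90]
rows c305 [ 94  96  98  99 103 102  95 101  97  98  93  83  81  78  83  85  82  81
  84  83  82  83  80  80  82  83  79  79  80  80  82  83  84  94  92  92
  92  92  94  93  94  91  94  93  94  93  92]
cols r240 [86 87 89 89 92 88 92 89 87 90 89 87 82 79 80 82 83 82 82 81 82 83 81 81
 81 81 82 79 80 79 81 81 84 82 82 80 84 81 84 83 83 83 83 85 80 82 84 84
 83 82 82 82 85 84 84 83 81 83 82 83 85 83 84 81 82 85 85 84 82 83 83 81
 85 83 84 82 86 84 81 78 68 55 59 59 58 50 54 59 58 58 60 57 57 57 61]
arm r170 [ 40  44  45  39  42  44  59 105 148 170 167 167 166 163 163 162 160 161
 160 165 164 165 166 164 168 166 164 163 162 163 163 167 166 167 166 165
 165 167 163 133  94  95  92  94  98  93  96  95]
top centre (np.float64(-2.8996715196165908), np.float64(-66.24640666891332)) [ 0.5184997  -0.10546929  0.182     ]
12.259221996189616 89.25235220475984
11.681166082178155 -173.97499135301197
11.06688454465469 -91.22642762731275
11.693591636138853 0.15804654707714733
base edge 0.014192087016212208 89.92558762003075
collar (np.float64(-2.1079451214344194), np.float64(-65.62990079470134)) [ 0.51782613 -0.10472551  0.158     ] (np.float64(-2.1294598803619804), np.float64(-82.17467078009796)) (np.float64(-2.086430561930578), np.float64(-49.08528416549903))
knob ((274.01513671875, 97.04545593261719), 38.04716491699219)
```

```bash
python3 - <<'E'
from h import *
import pickle
c=pickle.load(open("w3.pkl","rb"));s=pickle.load(open("s3.pkl","rb"))
tcp=s["ee_pos"];y=np.radians(s["ee_rot"][2]);X=np.array([np.cos(y),np.sin(y)]);Y=np.array([np.sin(y),-np.cos(y)])
rel=lambda P:np.round(((P[:2]-tcp[:2])@X*1e3,(P[:2]-tcp[:2])@Y*1e3),2)
for u in (.0305,.0325): # underside of hub -> heights
  z0=tcp[2]-.008+u-.0305
  print(z0,"front edge L,M,R",[rel(plane(c,q,247.5,z0+.03)) for q in (242,276,310.5)],"arm r170",[rel(plane(c,q,170,z0+.007)) for q in (259.5,291)],"knob",rel(plane(c,271.5,97,z0+.06)))
E
```

```text
0.2313348077227654 front edge L,M,R [array([ 18.56, -14.44]), array([18.58,  0.66]), array([18.6 , 15.99])] arm r170 [array([49.08, -7.39]), array([49.1 ,  7.81])] knob [81.56 -0.63]
0.2333348077227654 front edge L,M,R [array([ 19.43, -14.22]), array([19.45,  0.67]), array([19.47, 15.77])] arm r170 [array([49.45, -7.28]), array([49.47,  7.73])] knob [81.52 -0.6 ]
```

The shaft flats are within about 1° of the crank's. The shaft is at (−2.5,−66) mm in tool axes and the hub centre at (+2,0), so the shift needed is (−4.5,−66) mm. I'll go over it, then down in small steps while watching the force.

```bash
python3 -m inch '[[0,0,0,-0.002,-0.025,0,0],[0,0,0,-0.004,-0.05,0,0],[0,0,0,-0.0045,-0.066,0,0],[0,0,0,-0.0045,-0.066,0.015,0],[0,0,0,-0.0045,-0.066,0.03,0],[0,0,0,-0.0045,-0.066,0.042,0],[0,0,0,-0.0045,-0.066,0.046,0],[0,0,0,-0.0045,-0.066,0.046,0],[0,0,0,-0.0045,-0.066,0.046,0],[0,0,0,-0.0045,-0.066,0.046,0]]'
python3 -m inch '[[0,0,0,0,0,0.002,0],[0,0,0,0,0,0.004,0],[0,0,0,0,0,0.006,0],[0,0,0,0,0,0.008,0],[0,0,0,0,0,0.008,0],[0,0,0,0,0,0.008,0]]'
```

```text
clock: 6.17
ee_pos: [0.5208, -0.1056, 0.1943]
ee_rot: [180.0, 0.1, 170.1]
contact_force: [0.4, -0.3, -2.2]
finger_gap: 0.0316
gripper_force: 29.7
clock: 6.67
ee_pos: [0.52, -0.1067, 0.1854]
ee_rot: [-179.9, 0.0, 170.1]
contact_force: [-0.9, -3.8, -1.2]
finger_gap: 0.032
gripper_force: 29.7
```

The hub is on the chamfer with a slight −y push of 3.8 N. I'll comply by 1 mm and continue down.

```bash
python3 -m inch '[[0,0,0,0,-0.0005,0,0],[0,0,0,0,-0.001,0,0],[0,0,0,0,-0.001,0.002,0],[0,0,0,0,-0.001,0.004,0],[0,0,0,0,-0.001,0.004,0]]'
```

```text
clock: 7.08
ee_pos: [0.5197, -0.1068, 0.181]
ee_rot: [-180.0, -0.0, 170.1]
contact_force: [0.5, -4.3, -3.3]
finger_gap: 0.032
gripper_force: 29.7
```

```bash
python3 -m inch '[[0,0,0,0,-0.0007,0,0],[0,0,0,0,-0.0007,0.002,0],[0,0,0,0,-0.0007,0.004,0],[0,0,0,0,-0.0007,0.006,0],[0,0,0,0,-0.0007,0.006,0]]'
```

```text
clock: 7.5
ee_pos: [0.5196, -0.1069, 0.175]
ee_rot: [180.0, -0.0, 170.1]
contact_force: [0.7, -2.1, -3.1]
finger_gap: 0.0318
gripper_force: 29.7
```

It's sliding freely. The last ~9 mm goes down until it rests on the collar.

```bash
python3 -m inch '[[0,0,0,0,-0.0003,0.002,0],[0,0,0,0,-0.0003,0.004,0],[0,0,0,0,-0.0003,0.006,0],[0,0,0,0,-0.0003,0.006,0]]'; python3 -m inch '[[0,0,0,0,0,0.001,0],[0,0,0,0,0,0.002,0],[0,0,0,0,0,0.003,0],[0,0,0,0,0,0.003,0]]'
```

```text
clock: 7.83
ee_pos: [0.5194, -0.1069, 0.1689]
ee_rot: [180.0, -0.1, 170.1]
contact_force: [-0.4, -0.3, -1.5]
finger_gap: 0.0318
gripper_force: 29.7
clock: 8.17
ee_pos: [0.5198, -0.1071, 0.1673]
ee_rot: [179.9, -0.0, 170.1]
contact_force: [-1.6, 1.1, 3.6]
finger_gap: 0.0319
gripper_force: 29.7
```

```bash
python3 -m inch '[[0,0,0,0,0,0.001,0],[0,0,0,0,0,0.0015,0],[0,0,0,0,0,0.0015,0]]'
```

```text
clock: 8.42
ee_pos: [0.5199, -0.1071, 0.1673]
ee_rot: [179.9, 0.0, 170.1]
contact_force: [-6.0, 1.2, 13.6]
finger_gap: 0.0325
gripper_force: 29.7
```

The crank is firmly stopped on the collar: the TCP stays at 0.1673 while the force rises to 13.6 N, and the expected underside is about 0.159. Now I ease the press and wind clockwise (+ about tool z) about the bore axis, which lies 2 mm along tool x.

```bash
python3 -m inch '[[0,0,0,0,0,-0.0015,0],[0,0,0.12,0,-0.0002,-0.0015,0],[0,0,0.24,0.0001,-0.0005,-0.0015,0],[0,0,0.36,0.0001,-0.0007,-0.0015,0],[0,0,0.48,0.0002,-0.0009,-0.0015,0],[0,0,0.6,0.0003,-0.0011,-0.0015,0],[0,0,0.72,0.0005,-0.0013,-0.0015,0],[0,0,0.72,0.0005,-0.0013,-0.0015,0]]'; python3 -c "
from workcell import ctrl
s=ctrl.get_state();print(s['q'],s['ft_torque'])"
```

```text
clock: 9.08
ee_pos: [0.5189, -0.1092, 0.1673]
ee_rot: [-180.0, 0.0, 128.6]
contact_force: [-2.2, -0.3, 5.3]
finger_gap: 0.0319
gripper_force: 29.7
[ -9.02711886  17.13279681  19.98132906 111.97628936  -7.30086194
  52.09861978  53.24265962] [-0.2234667   0.65936814 -0.08331087]
```

Forces are low, and the moment about the shaft is 0.083 N m, as expected for turning it. I'll continue.

```bash
python3 -m inch '[[0,0,0.12,0,-0.0002,0,0],[0,0,0.24,0.0001,-0.0005,0,0],[0,0,0.36,0.0001,-0.0007,0,0],[0,0,0.48,0.0002,-0.0009,0,0],[0,0,0.6,0.0003,-0.0011,0,0],[0,0,0.72,0.0005,-0.0013,0,0],[0,0,0.84,0.0007,-0.0015,0,0],[0,0,0.96,0.0009,-0.0016,0,0],[0,0,1.08,0.0011,-0.0018,0,0],[0,0,1.2,0.0013,-0.0019,0,0],[0,0,1.32,0.0015,-0.0019,0,0],[0,0,1.32,0.0015,-0.0019,0,0]]'; python3 -c "
from workcell import ctrl
s=ctrl.get_state();print(s['q'],s['ft_torque'])"
```

```text
clock: 10.08
ee_pos: [0.5157, -0.1093, 0.1673]
ee_rot: [-179.9, 0.1, 53.0]
contact_force: [-5.3, -0.0, 9.2]
finger_gap: 0.0318
gripper_force: 29.7
[-21.63114769  18.65766826  36.02658415 112.94008152 -13.65243289
  52.68787724 -15.69248387] [-0.27198987  1.3125338  -0.01773976]
```

```bash
python3 -m inch '[[0,0,0.12,-0.0003,-0.0006,-0.0003,0],[0,0,0.24,-0.0002,-0.0009,-0.0003,0],[0,0,0.36,-0.0002,-0.0011,-0.0003,0],[0,0,0.48,-0.0001,-0.0013,-0.0003,0],[0,0,0.6,0,-0.0015,-0.0003,0],[0,0,0.72,0.0002,-0.0017,-0.0003,0],[0,0,0.84,0.0004,-0.0019,-0.0003,0],[0,0,0.96,0.0006,-0.002,-0.0003,0],[0,0,1.08,0.0008,-0.0022,-0.0003,0],[0,0,1.2,0.001,-0.0023,-0.0003,0],[0,0,1.2,0.001,-0.0023,-0.0003,0]]'; python3 -c "
from workcell import ctrl
s=ctrl.get_state();print(s['q'],s['ft_torque'])"
```

```text
clock: 11.0
ee_pos: [0.5147, -0.1066, 0.1673]
ee_rot: [180.0, 0.1, -15.8]
contact_force: [-4.4, 0.3, 8.9]
finger_gap: 0.0322
gripper_force: 29.7
[-34.06108714  22.59503217  52.94347875 113.66884562 -22.12379082
  54.47054339 -75.76432558] [ 0.1126612   1.16323075 -0.02168351]
```

Turned 186° so far. Another ~34° gives margin over the play in the bore.

```bash
python3 -m inch '[[0,0,0.12,0,-0.0002,0,0],[0,0,0.24,0.0001,-0.0005,0,0],[0,0,0.36,0.0001,-0.0007,0,0],[0,0,0.48,0.0002,-0.0009,0,0],[0,0,0.6,0.0003,-0.0011,0,0],[0,0,0.6,0.0003,-0.0011,0,0],[0,0,0.6,0.0003,-0.0011,0,0]]'; python3 -c "
from workcell import ctrl
s=ctrl.get_state();print(s['q'],s['ft_torque'])"
```

```text
clock: 11.58
ee_pos: [0.5155, -0.1053, 0.1673]
ee_rot: [180.0, 0.1, -49.9]
contact_force: [-4.5, 0.6, 7.2]
finger_gap: 0.0323
gripper_force: 29.7
[ -39.75361985   26.46879914   62.12775854  113.82188462  -28.19042545
   56.58635552 -103.75451583] [ 0.31099236  1.03000754 -0.01972694]
```

Turned 220°. Now I release, rise clear and check.

```bash
python3 -m inch '[[0,0,0,0,0,0,0.07],[0,0,0,0,0,0,0.07],[0,0,0,0,0,0,0.07],[0,0,0,0,0,0,0.07],[0,0,0,0,0,-0.01,0.07],[0,0,0,0,0,-0.03,0.07],[0,0,0,0,0,-0.06,0.07],[0,0,0,0,0,-0.1,0.07],[0,0,0,0,0,-0.14,0.07],[0,0,0,0,0,-0.14,0.07],[0,0,0,0,0,-0.14,0.07],[0,0,0,0,0,-0.14,0.07]]'
python3 - <<'E'
from h import *
w=ctrl.read_camera("wrist")["pixels"];s=ctrl.read_camera("side")["pixels"];t=ctrl.read_camera("top")["pixels"]
A=np.hstack([cv2.resize(w,(400,300)),cv2.resize(s[150:300,180:380],(400,300))]);B=np.hstack([cv2.resize(t[150:300,190:390],(400,300)),cv2.resize(t,(400,300))])
cv2.imwrite("pics/end.png",np.vstack([A,B]))
E
```

```text
clock: 12.58
ee_pos: [0.5156, -0.1053, 0.3067]
ee_rot: [-180.0, 0.0, -49.9]
contact_force: [-1.2, 0.7, -0.1]
finger_gap: 0.0698
gripper_force: 0.0
```

View pics/end.png

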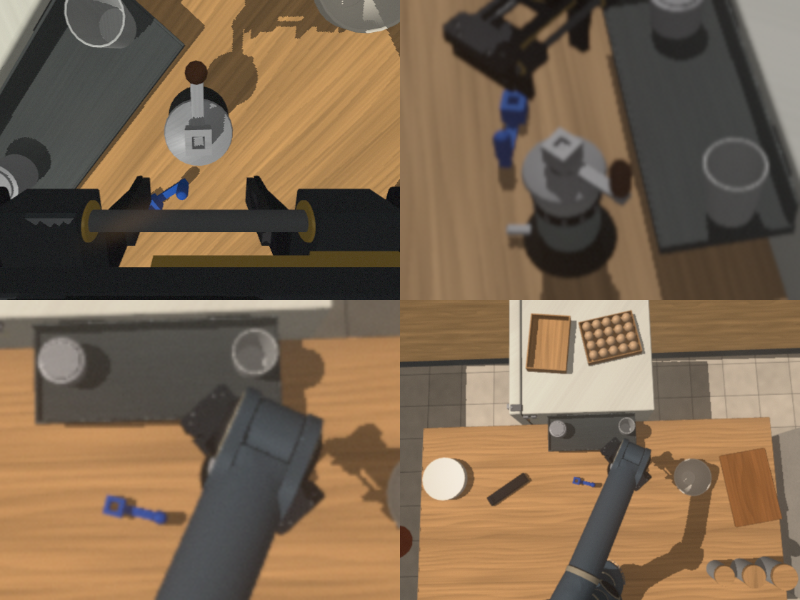

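The crank sits on the mill with the shaft showing in its bore (wrist panel (198,141)), and its knob is at about −50°. The tin, cup, bowl, case and blue look-alike are all where they were, and the gripper is clear and empty. I'm handing it in.

```bash
python3 -c "
from workcell import ctrl
print(ctrl.hand_in())"
```

```text
the job is handed in; nothing more can be done
None
```

The steel crank is fully home on the mill's shaft, the mill was wound about 220° clockwise, the crank is released and still seated, and the job is handed in at about 12.7 s with nothing else visibly disturbed.

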